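One click up on the tester dial, then start the test

TASK

On the bench tester, turn the big knurled dial clockwise (seen from above) by exactly one click, so that its pointer comes to rest at the next mark, by rubbing it round with a fingertip. Then start the test by pressing the round push button on the same panel fully down and letting it come back up. Only touch, pick nothing up; leave the tester where it stands and do not disturb the things around it.

Things in the scene. Friction and masses are not known exactly. Their poses are not given: they have to be found in the camera images.
- tester: Bench tester: grey steel box 170 (x) x 270 (y) x 90 mm high, light flat top panel, about 2.6 kg, loose on the bench (slides at some 12 N sideways). Origin: centre of its underside; own -x is its front (to the robot), y left, z up. Handles stick out 25 mm from its y ends, 60 mm up. On the panel: dial at own y +60 mm, push button at own (-35, -85) mm, a flat meter window behind the button.
- dial_axis (a point): Point of the housing on the dial's axis, level with the dial's top face, 114 mm above the bench. The dial is a black horizontal disc 96 mm across (too wide to span) and 18 mm thick, 6 mm clear above the panel, at own (0, 60) mm of the tester, knurled round the rim; its flat top has fine radial ribs from 25 to 45 mm radius and a flat dark cap of 22 mm radius in the middle.
- dial_pointer (a point): Point on the dial's top, on its white pointer line, 40 mm from the axis; moves with the dial. The dial is sprung: pressed down it sinks up to 5 mm (2 N to begin, 1.5 N more per mm) and springs back; it turns at any depth. A fingertip pressing with 5 to 8 N at 35 mm radius and moving in an arc about the axis carries it round (friction 0.5 or more); the detents resist with up to 0.06 N m.
- dial (a joint): Dial angle, rad, growing clockwise seen from above. Detents at -0.7, 0 and +0.7, with raised black bars on the panel beside the rim (5, 9, 13 mm long); at 0 the pointer points along the tester's own +x. It starts at rest in the first (-0.7) or second (0) detent. Past a ridge (-0.35 or +0.35) it snaps by itself into the next detent. Stops at -0.82 and +0.82.
- start_top (a point): Centre of the top of the round push button (24 mm diameter, in a dark round collar of 40 mm), 112 mm above the bench; it sinks with the button. Pressed straight down 6 mm to its stop (1.5 N to begin, 5 N at the stop), it springs back.
- start (a joint): Button travel in m: 0 up, 0.006 fully down.
- fuse_jar: Bystander: small glass jar 26 mm in diameter, 36 mm high, loose on the tester's panel behind the middle, between dial and meter. Origin under its centre.
- tape_roll: Bystander: roll of tape lying flat, 96 mm across, 25 mm high, to the right of the tester. Origin under its centre.
- spray_can: Bystander: upright can 56 mm in diameter, 140 mm high, left of the tester. Origin under its centre.
- screwdriver: Bystander: screwdriver 190 mm long, lying in front of the tester.
- carton: Bystander: small cardboard box 60 x 85 x 45 mm, right of the tester, behind the tape. Origin under its centre.
- battery: Bystander: tool battery pack 75 x 110 x 61 mm behind the tester. Origin under its centre.
- mug: Bystander: white mug 74 mm in diameter, 85 mm high, behind the tester on the right. Origin under its centre.

How it is judged (in metres and radians):
On the way, in this order (a step that is already met when the one before it is completed fails the run):
1. the dial rests one detent further clockwise than at the start ((value of joint dial between -0.13 and 0.13 rad or value of joint dial between 0.57 and 0.83 rad) and distance of dial_pointer from where it was at the start of the episode between 0.017 and 0.039 m and velocity of joint dial between -0.3 and 0.3 rad/s), for 0.2 s.
2. the button is pressed down (5 mm or more of its 6) with the dial left at its new mark (value of joint start above 0.005 m and (value of joint dial between -0.13 and 0.13 rad or value of joint dial between 0.57 and 0.83 rad) and distance of dial_pointer from where it was at the start of the episode between 0.017 and 0.039 m), for 0.05 s.
At the end, for the whole second after the job is handed in: The dial rests in the detent next clockwise of the one it started in (within 0.13 rad), the button was pressed after that and is up again (within 1.5 mm), and the tester stands within 10 mm of where it was (all of step 1 and value of joint start below 0.0015 m and distance of each of dial_axis, start_top from where it was at the start of the episode below 0.01 m); the robot touches nothing.
It fails at once if the tester is shoved or lifted by more than 12 mm (distance of any of dial_axis, tester from where it was at the start of the episode above 0.012 m).
It fails at once if a bystander is lifted, knocked over or shifted by more than 30 mm (the jar 20 mm) (distance of fuse_jar from where it was at the start of the episode above 0.02 m or distance of any of tape_roll, spray_can, screwdriver, carton, battery, mug from where it was at the start of the episode above 0.03 m or angle between any of fuse_jar, spray_can, mug, carton's own z axis and vertical above 0.6 rad).
It also fails if it takes over 42 s, if anything falls off the work surface, if the arm or the gripper's body presses on something with over 40 N, if the wrist force passes 120 N, or if a joint passes its speed limit or range.

ROBOT

A 6-joint arm with a two-finger parallel gripper is mounted at the origin on the work surface. World frame = base frame: x ahead of the robot, y to its left, z up, the work surface at z = 0. Lengths are in mm, angles in degrees, forces in N, time in s.
With the tool pointing down it reaches from about 400 to 825 mm from the base axis. Payload 7 kg.
Tool frame: the origin (TCP) lies at the very end of the fingers, on their centre line; the grasp point (between the pads) lies 19 mm behind it; z points along the fingers, x is the direction in which the jaws open and shut, and the axes are right-handed (so a half turn about z gives the same grasp; the last joint's range is limited). The gripper opens to 88 mm and grips with 3 to 60 N. Pads are 19 mm wide; open, the fingers measure 130 mm over their backs; the gripper's body (78 mm by 193 mm) begins 47 mm behind the grasp point.
Start: joints at [-57.061, 20.546, 0.682, 0, -70.136, -16.507], TCP at [190.921, -647.414, 226.561] pointing down, gripper open.
Joint ranges: [-176.03, 176.03], [-82.01, 121.73], [-58.28, 71.71], [-173.87, 95.51], [-174.79, -0.11], [-173.66, 173.66]. Speed limits (degrees/s): [136.94, 136.94, 172.46, 180, 180, 180].

INTERFACE

Orientations are given as [roll, pitch, yaw] about the fixed x, y, z axes, in that order (R = Rz(yaw) Ry(pitch) Rx(roll)).
In Python, from cell import get_state, cams, arm gives the robot as it stands.
- The arm moves only by the tool servo_tool, never from a script. Its argument "targets" is a list of rows, each an object of numbers: "hand": the opening, from -1 (shut) to 1 (fully open), so that 0 is half open; "tx", "ty", "tz": the shift along the tool's x, y, z in mm; "spin": the turn about the tool's z in rad. In form: [{"hand": .., "tx": .., "ty": .., "tz": .., "spin": ..}, ...]. A call has 1 to 5 rows; each row is the pose to reach, as a shift and turn from the pose commanded when the call began, along the tool's axes at that moment; what a row does not reach only later rows make up. A row lasts 1/8 s, in which the tool goes at most 62.5 mm and 10.7 degrees, less where a joint would pass 70% of its speed; a pose out of reach is approached as far as the arm can. A call with a gripper value outside its range is refused whole. The fingers move at their own pace and stop on an object; "squeeze" is the grip in N (left out, the last holds). Time passes only in rows, so rows that repeat a pose let the fingers close. It gives the time, the measured TCP pose, the force and the opening at its end, in the units of the state.
- get_state(): the state, without advancing time (a new reading comes with each control period).
- cams.snapshot(name): name is "scene" or "top" or "wrist"; returns a dict with "frame" (400x640x3 uint8, red, green, blue), "range_z" (400x640 float32, mm along the optical axis (not along the pixel's ray), 0 where there is no reading), "fx", "fy", "cx", "cy" (pixels), "camera_from_world" (4x4, takes a point from world to camera coordinates); the wrist camera has in their place "tool_from_camera" (4x4, takes a point from camera to tool coordinates, whose origin is the TCP and whose axes are the tool frame's). Camera axes: x right, y down, z forward; pixel columns grow to the right and rows downward; lengths in mm; the calibration is good to about 2 mm. The wrist camera is an equidistant fisheye: a pixel r from the principal point sees the ray r / f radians off the axis. A picture is of the moment at which its call begins: read the wrist's pose just before it.
- arm.sign_off(): hands the job in, once; it reports no verdict.
The state is a dict: "t": time; "joints": joint angles; "qd": joint speeds; "joint_efforts": joint torques, N m; "tool_pos": TCP position; "tool_rot": TCP orientation; "contact_force": force on the tool from outside, world axes, zero at the start; "torque": the same for the moment, N m; "opening": finger opening in mm.
Only numpy, scipy, OpenCV 4.12 (cv2) and the standard library are available. Lean on these libraries where they do the work, as an engineer would, in place of code of your own. Each camera call takes 0.05 s, during which the arm holds its last target.

## Working session

There is one attempt and no reset: what is moved stays moved. The work goes in short steps, Python scripts to look and compute and a tool call to move; the robot and the scene stay as the last step left them, time stands still between calls to the robot, and variables do not carry over. Pictures are saved under pics/ and viewed, and the job is handed in when it is done.

Besides the shell and the picture viewer there is one more tool, called after "Call:" as name(argument=value, ...), one argument or row to a line, values as JSON. servo_tool: Moves the arm, as the interface text tells. Its arguments: {"type":"object","properties":{"targets":{"type":"array","items":{"type":"object","properties":{"hand":{"type":"number"},"tx":{"type":"number"},"ty":{"type":"number"},"tz":{"type":"number"},"spin":{"type":"number"}}}},"squeeze":{"type":"number"}},"required":["targets"]}

```bash
mkdir -p pics; ls; python3 - <<'E'
from cell import get_state,cams,arm
import cv2,numpy as np
s=get_state();print({k:np.round(v,3).tolist() for k,v in s.items()})
for n in ["top","scene"]:
    d=cams.snapshot(n);cv2.imwrite(f"pics/{n}0.png",d["frame"][:,:,::-1]);np.savez(f"{n}0.npz",**d)
    print(n,d["fx"],d["fy"],d["cx"],d["cy"],np.round(d["camera_from_world"],3).tolist())
E
```

```text
pics
{'t': 0.0, 'joints': [-57.059, 20.591, 0.634, -0.021, -70.136, -16.507], 'qd': [0.021, -0.013, -0.05, 0.01, 0.058, 0.064], 'joint_efforts': [-0.0, -58.271, 29.306, 6.998, 0.007, -0.0], 'tool_pos': [190.806, -646.956, 225.624], 'tool_rot': [-179.993, -0.095, 106.427], 'contact_force': [0.093, 0.334, 0.028], 'torque': [-0.024, 0.006, 0.048], 'opening': 87.611}
top 402.2048830861037 402.2048830861037 324.1173355533217 199.36691618651886 [[-0.023, -1.0, 0.019, 10.772], [-0.987, 0.019, -0.162, 587.194], [0.161, -0.022, -0.987, 1041.666], [0.0, 0.0, 0.0, 1.0]]
scene 452.48512091325824 452.48512091325824 320.9396746941995 195.61006172787864 [[0.814, 0.582, -0.004, -457.563], [0.497, -0.699, -0.515, -206.524], [-0.302, 0.417, -0.857, 1201.921], [0.0, 0.0, 0.0, 1.0]]
```

View pics/top0.png

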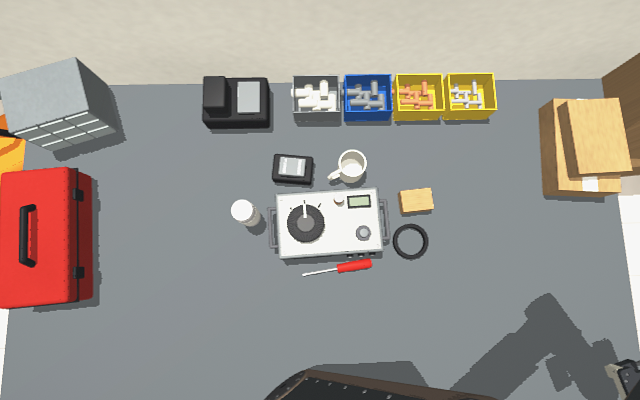

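View pics/scene0.png

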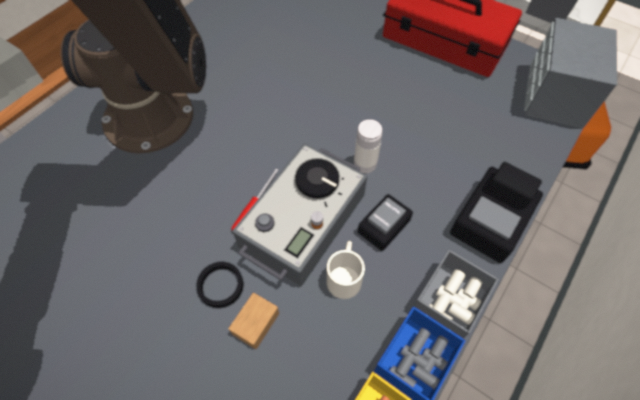

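The top view shows the tester at about (330,222), with the dial at (305,222), the pointer roughly up, and the button at (363,232). Next I measure them.

```bash
cat > h.py <<'E'
import numpy as np,cv2
def world(d,uv,z):
    T=np.linalg.inv(d["camera_from_world"]);uv=np.atleast_2d(uv).astype(float)
    r=np.c_[(uv[:,0]-d["cx"])/d["fx"],(uv[:,1]-d["cy"])/d["fy"],np.ones(len(uv))]@T[:3,:3].T
    o=T[:3,3];return o+r*((z-o[2])/r[:,2])[:,None]
def proj(d,P):
    P=np.atleast_2d(P);c=P@d["camera_from_world"][:3,:3].T+d["camera_from_world"][:3,3]
    return np.c_[c[:,0]/c[:,2]*d["fx"]+d["cx"],c[:,1]/c[:,2]*d["fy"]+d["cy"]]
E
python3 - <<'E'
from h import *
for n,roi in [("top",(265,175,130,95)),("scene",(220,135,160,150))]:
    d=dict(np.load(f"{n}0.npz"));f=d["frame"];x,y,w,h=roi
    cv2.imwrite(f"pics/{n}0z.png",cv2.resize(f[y:y+h,x:x+w,::-1],None,fx=5 if n=="top" else 4,fy=5 if n=="top" else 4,interpolation=cv2.INTER_CUBIC))
    g=f.max(2).astype(int)
    rz=d["range_z"]
    T=np.linalg.inv(d["camera_from_world"])
    vv,uu=np.mgrid[0:400,0:640]
    P=np.stack([(uu-d["cx"])/d["fx"]*rz,(vv-d["cy"])/d["fy"]*rz,rz],-1)@T[:3,:3].T+T[:3,3]
    m=np.zeros_like(g,bool);m[y:y+h,x:x+w]=1
    panel=m&(g>150)&(abs(P[...,2]-90)<6)
    nlab,lab,st,c=cv2.connectedComponentsWithStats(panel.astype(np.uint8))
    i=1+st[1:,4].argmax()
    print(n,st[i],"zmed",np.median(P[lab==i][:,2]))
    cn,_=cv2.findContours((lab==i).astype(np.uint8),cv2.RETR_EXTERNAL,cv2.CHAIN_APPROX_NONE)
    cn=max(cn,key=len)[:,0]
    W=world(d,cn,90)[:,:2]
    r=cv2.minAreaRect(W.astype(np.float32));print("rect",r)
    dark=m&(g<80)
    nlab,lab,st,c=cv2.connectedComponentsWithStats(dark.astype(np.uint8))
    for k in range(1,nlab):
        if st[k,4]>40: print(st[k],c[k],world(d,c[k],105)[0])
    hi=m&(P[...,2]>104)&(P[...,2]<122)
    nlab,lab,st,c=cv2.connectedComponentsWithStats(hi.astype(np.uint8))
    for k in range(1,nlab):
        if st[k,4]>20: print('hi',st[k],c[k],np.median(P[lab==k],0), world(d,c[k],113)[0])
E
```

```text
top [ 276  187  107   71 4805] zmed 89.60474992631089
rect ((521.908935546875, -11.082672119140625), (165.63848876953125, 266.7701721191406), 3.133429765701294)
[272 175  41  11 303] [293.81188119 179.56105611] [631.25500643  76.6901065  105.        ]
[297 228  26  14  45] [312.15555556 236.62222222] [483.22621714  31.99868028 105.        ]
[291 255  47   4  53] [313.86792453 256.71698113] [432.90449432  28.61251211 105.        ]
hi [ 287  204   38   39 1127] [305.56344277 222.90860692] [517.27163396  47.37566354 113.23953624] [517.47689728  47.89615399 113.        ]
hi [359 227  10  11  72] [363.66666667 232.27777778] [491.43007333 -98.62747352 110.58976897] [490.79691013 -97.7513973  113.        ]
scene [ 234  146  129  121 5216] zmed 91.3087190640822
rect ((516.968017578125, -10.196426391601562), (162.7411346435547, 256.8284912109375), 3.003908634185791)
[ 295  159   44   40 1240] [315.61209677 178.29274194] [515.28178578  46.9550558  105.        ]
[ 232  182  134  103 1658] [299.18817853 247.87937274] [ 584.90325562 -104.39893687  105.        ]
[355 202  25  49 563] [369.26287744
[... 277 characters left out ...]
 270.92201835] [ 509.04555814 -217.55801237  105.        ]
[319 271   7  14  70] [322.71428571 278.64285714] [ 659.59319515 -129.38698692  105.        ]
hi [356 135  24  14 119] [366.67226891 143.57983193] [558.65343786 181.18951728 112.85093177] [557.22908399 184.22636217 113.        ]
hi [ 294  158   45   40 1388] [316.3443804  177.22838617] [518.94568298  44.44272613 115.01798719] [518.12354755  45.89349104 113.        ]
hi [257 213  15  16 123] [263.43089431 220.11382114] [491.00106346 -99.51670044 111.80221418] [ 491.64150886 -100.09580701  113.        ]
hi [311 219  12   7  34] [316.41176471 222.91176471] [584.62438049 -45.42173169 115.97611139] [582.64593963 -43.15094854 113.        ]
```

```bash
python3 - <<'E'
from h import *
for n,roi in [("top",(280,195,55,55)),("scene",(285,150,75,60))]:
    d=dict(np.load(f"{n}0.npz"));f=d["frame"];x,y,w,h=roi
    C=np.array([517.7,47.3])
    vv,uu=np.mgrid[y:y+h,x:x+w];uv=np.c_[uu.ravel(),vv.ravel()]
    W=world(d,uv,114)[:,:2];q=W-C;r=np.hypot(*q.T)
    g=f[uv[:,1],uv[:,0]].min(1)
    s=(r<44)&(r>10)&(g>130)
    a=np.degrees(np.arctan2(q[s][:,1].mean(),q[s][:,0].mean()))
    print(n,s.sum(),q[s].mean(0),a, "rel to yaw3.1:",a-3.1)
E
```

```text
top 182 [6.14140818 2.29026894] 20.451614305159634 rel to yaw3.1: 17.351614305159632
scene 53 [27.1078997   4.61245679] 9.656495976307305 rel to yaw3.1: 6.556495976307305
```

View pics/top0z.png

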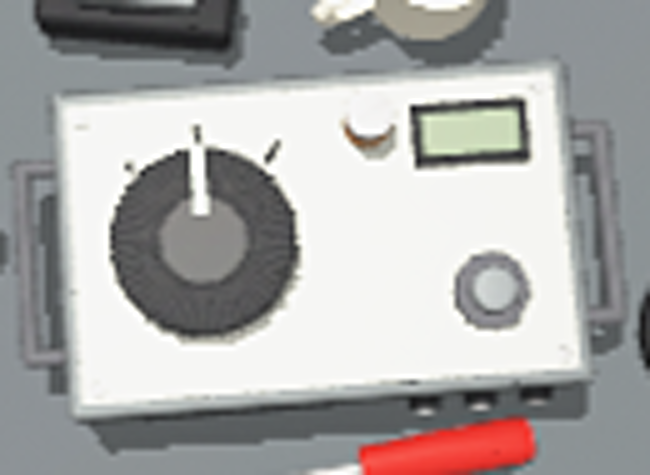

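View pics/scene0z.png

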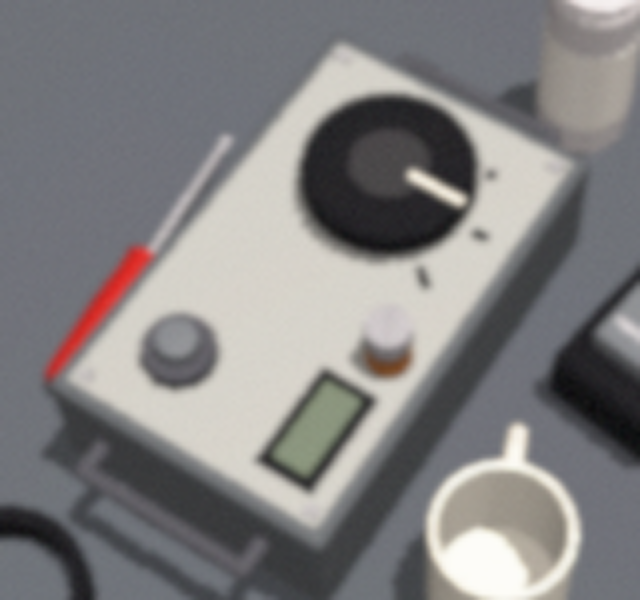

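The pointer is at the second detent (0), and the tester yaw is about 3°. The target is +0.7. I'm moving towards the dial with the fingers shut.

Call:
servo_tool(
  targets=[
    {"hand": -1, "tx": 25, "ty": 20, "tz": 0, "spin": 0},
    {"hand": -1, "tx": 65, "ty": 54, "tz": 0, "spin": 0},
    {"hand": -1, "tx": 108, "ty": 90, "tz": 0, "spin": 0},
    {"hand": -1, "tx": 150, "ty": 125, "tz": 0, "spin": 0},
    {"hand": -1, "tx": 193, "ty": 160, "tz": 0, "spin": 0},
  ],
  squeeze=10,
)

```text
t: 0.72
tool_pos: [290.1, -415.4, 226.3]
tool_rot: [-180.0, -0.0, 106.4]
contact_force: [0.8, 0.6, 0.8]
opening: 43.1
```

Call:
servo_tool(
  targets=[
    {"hand": -1, "tx": 43, "ty": 35, "tz": 0, "spin": 0},
    {"hand": -1, "tx": 85, "ty": 70, "tz": 0, "spin": 0},
    {"hand": -1, "tx": 128, "ty": 105, "tz": 0, "spin": 0},
    {"hand": -1, "tx": 170, "ty": 140, "tz": 0, "spin": 0},
    {"hand": -1, "tx": 210, "ty": 173, "tz": 0, "spin": 0},
  ],
)

```text
t: 1.35
tool_pos: [396.6, -164.9, 226.6]
tool_rot: [180.0, 0.0, 106.4]
contact_force: [1.0, -0.3, 0.2]
opening: 0.8
```

Call:
servo_tool(
  targets=[
    {"hand": -1, "tx": 40, "ty": 33, "tz": 0, "spin": 0},
    {"hand": -1, "tx": 85, "ty": 71, "tz": 5, "spin": 0},
    {"hand": -1, "tx": 130, "ty": 108, "tz": 20, "spin": 0},
    {"hand": -1, "tx": 160, "ty": 133, "tz": 45, "spin": 0},
    {"hand": -1, "tx": 171, "ty": 142, "tz": 70, "spin": 0},
  ],
)

```text
t: 1.98
tool_pos: [484.7, 39.6, 155.6]
tool_rot: [180.0, -0.0, 106.6]
contact_force: [0.6, -1.0, 0.5]
opening: 0.6
```

Call:
servo_tool(
  targets=[
    {"hand": -1, "tx": 0, "ty": 0, "tz": 0, "spin": 0},
    {"hand": -1, "tx": 0, "ty": 0, "tz": 0, "spin": 0},
  ],
)

```text
t: 2.22
tool_pos: [484.2, 37.2, 157.1]
tool_rot: [-180.0, 0.0, 106.4]
contact_force: [-0.6, -0.7, -0.3]
opening: 0.6
```

```bash
python3 - <<'E'
from cell import get_state,cams,arm
import cv2,numpy as np
s=get_state();print({k:np.round(v,2).tolist() for k,v in s.items()})
d=cams.snapshot("scene");cv2.imwrite("pics/scene1z.png",cv2.resize(d["frame"][100:290,180:400,::-1],None,fx=3,fy=3))
d=cams.snapshot("wrist");cv2.imwrite("pics/wrist1.png",d["frame"][:,:,::-1]);np.savez("wrist1.npz",pos=s["tool_pos"],rot=s["tool_rot"],**d);print(d["tool_from_camera"].round(3),d["fx"],d["cx"],d["cy"])
E
```

```text
{'t': 2.22, 'joints': [27.67, 6.07, -28.34, 0.02, -55.59, -101.24], 'qd': [-0.39, -0.96, 0.38, 0.1, 0.13, -0.04], 'joint_efforts': [0.41, -33.06, 25.18, 5.96, -0.06, -0.01], 'tool_pos': [484.17, 37.17, 157.07], 'tool_rot': [-180.0, 0.02, 106.44], 'contact_force': [-0.6, -0.65, -0.31], 'torque': [0.0, -0.02, -0.04], 'opening': 0.6}
[[ 1.00000e+00  0.00000e+00 -1.00000e-03  1.00000e-01]
 [-0.00000e+00  9.69000e-01  2.46000e-01 -6.55270e+01]
 [ 1.00000e-03 -2.46000e-01  9.69000e-01 -1.58635e+02]
 [ 0.00000e+00  0.00000e+00  0.00000e+00  1.00000e+00]] 309.70691628693146 320.20855938752715 197.47270552736194
```

View pics/scene1z.png

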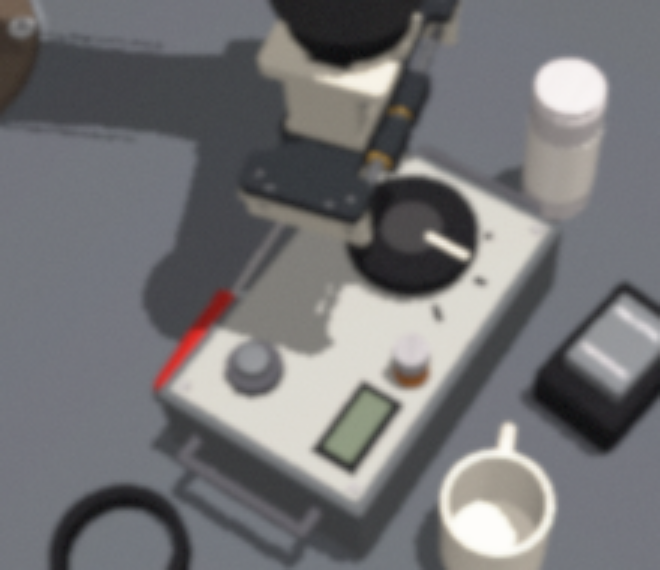

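View pics/wrist1.png

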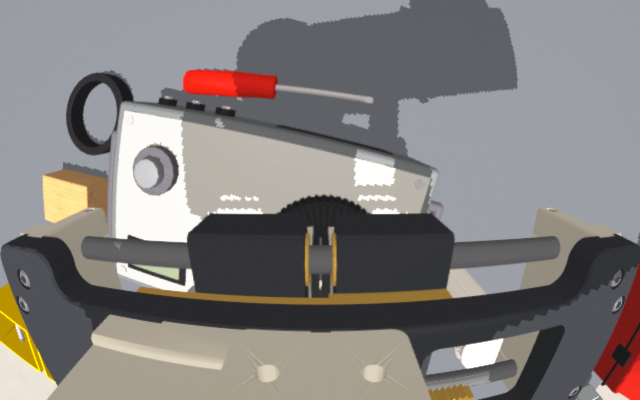

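The fingers are over the front of the dial, and the view is as expected. Descending in small steps.

Call:
servo_tool(
  targets=[
    {"hand": -1, "tz": 15},
    {"hand": -1, "tz": 30},
    {"hand": -1, "tz": 37},
    {"hand": -1, "tz": 39},
    {"hand": -1, "tz": 39},
  ],
)

```text
schema error: expected keys hand, tx, ty, tz, spin
```

Call:
servo_tool(
  targets=[
    {"hand": -1, "tz": 2},
    {"hand": -1, "tz": 4},
    {"hand": -1, "tz": 5},
    {"hand": -1, "tz": 5},
  ],
)

```text
schema error: expected keys hand, tx, ty, tz, spin
```

Call:
servo_tool(
  targets=[
    {"hand": -1, "tx": 0, "ty": 0, "tz": 15, "spin": 0},
    {"hand": -1, "tx": 0, "ty": 0, "tz": 30, "spin": 0},
    {"hand": -1, "tx": 0, "ty": 0, "tz": 37, "spin": 0},
    {"hand": -1, "tx": 0, "ty": 0, "tz": 39, "spin": 0},
    {"hand": -1, "tx": 0, "ty": 0, "tz": 39, "spin": 0},
  ],
)

```text
t: 2.95
tool_pos: [484.2, 37.5, 117.5]
tool_rot: [-180.0, 0.0, 106.4]
contact_force: [0.8, 0.2, 0.1]
opening: 0.3
```

Call:
servo_tool(
  targets=[
    {"hand": -1, "tx": 0, "ty": 0, "tz": 2, "spin": 0},
    {"hand": -1, "tx": 0, "ty": 0, "tz": 4, "spin": 0},
    {"hand": -1, "tx": 0, "ty": 0, "tz": 5, "spin": 0},
    {"hand": -1, "tx": 0, "ty": 0, "tz": 5, "spin": 0},
  ],
)

```text
t: 3.45
tool_pos: [484.4, 37.6, 112.8]
tool_rot: [180.0, 0.0, 106.4]
contact_force: [0.4, 0.6, 3.0]
opening: 0.5
```

Call:
servo_tool(
  targets=[
    {"hand": -1, "tx": 0, "ty": 0, "tz": 1.2, "spin": 0},
    {"hand": -1, "tx": 0, "ty": 0, "tz": 2.2, "spin": 0},
    {"hand": -1, "tx": 0, "ty": 0, "tz": 2.2, "spin": 0},
  ],
)

```text
t: 3.82
tool_pos: [484.4, 37.6, 110.7]
tool_rot: [180.0, 0.0, 106.4]
contact_force: [-2.5, -0.0, 6.9]
opening: 0.7
```

```bash
python3 - <<'E'
import numpy as np
# arc: tool at -35 along tool y from axis; clockwise angle a; tool coords x,y, z down -> positive rotation about tool z
for a in [.05,.15,.25,.35,.4,.45,.5,.55,.6,.65]:
    p=np.array([0,-35.]);R=np.array([[np.cos(a),-np.sin(a)],[np.sin(a),np.cos(a)]]);print(a,(R@p-p).round(2))
from cell import get_state
s=get_state();print(s["contact_force"],s["tool_pos"])
E
```

```text
0.05 [1.75 0.04]
0.15 [5.23 0.39]
0.25 [8.66 1.09]
0.35 [12.    2.12]
0.4 [13.63  2.76]
0.45 [15.22  3.48]
0.5 [16.78  4.28]
0.55 [18.29  5.16]
0.6 [19.76  6.11]
0.65 [21.18  7.14]
[-2.49889076 -0.03789214  6.92929515] [484.39485149  37.56024512 110.67607485]
```

Call:
servo_tool(
  targets=[
    {"hand": -1, "tx": 1.75, "ty": 0.04, "tz": 0, "spin": 0.05},
    {"hand": -1, "tx": 5.2, "ty": 0.4, "tz": 0, "spin": 0.15},
    {"hand": -1, "tx": 8.7, "ty": 1.1, "tz": 0, "spin": 0.25},
    {"hand": -1, "tx": 12.0, "ty": 2.1, "tz": 0, "spin": 0.35},
    {"hand": -1, "tx": 15.2, "ty": 3.5, "tz": 0, "spin": 0.45},
  ],
)

```text
t: 4.45
tool_pos: [482.9, 53.1, 110.6]
tool_rot: [-180.0, 0.0, 80.5]
contact_force: [-2.5, 1.1, 7.3]
opening: 0.4
```

```bash
python3 - <<'E'
from cell import get_state,cams,arm
import cv2,numpy as np
s=get_state();print({k:np.round(s[k],2).tolist() for k in ["tool_pos","tool_rot","contact_force","torque"]})
d=cams.snapshot("scene");cv2.imwrite("pics/scene2z.png",cv2.resize(d["frame"][140:230,250:370,::-1],None,fx=5,fy=5))
import math
for a in [.1,.2]:
    p=np.array([0,-35.]);R=np.array([[np.cos(a),-np.sin(a)],[np.sin(a),np.cos(a)]]);print(a,(R@p-p).round(2))
E
```

```text
{'tool_pos': [482.9, 53.06, 110.56], 'tool_rot': [-179.98, 0.01, 80.46], 'contact_force': [-2.5, 1.09, 7.31], 'torque': [0.09, 1.15, -0.05]}
0.1 [3.49 0.17]
0.2 [6.95 0.7 ]
```

View pics/scene2z.png

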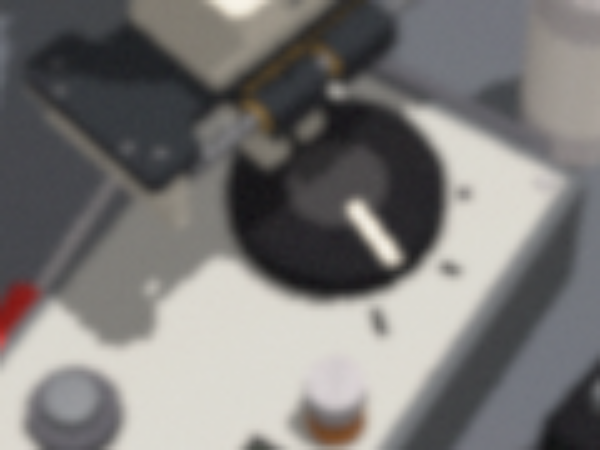

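The dial follows: the pointer is now past the middle mark. I continue 0.2 rad and lift.

Call:
servo_tool(
  targets=[
    {"hand": -1, "tx": 3.5, "ty": 0.2, "tz": 0, "spin": 0.1},
    {"hand": -1, "tx": 6.9, "ty": 0.7, "tz": 0, "spin": 0.2},
    {"hand": -1, "tx": 6.9, "ty": 0.7, "tz": 0, "spin": 0.2},
    {"hand": -1, "tx": 6.9, "ty": 0.7, "tz": -5, "spin": 0.2},
    {"hand": -1, "tx": 6.9, "ty": 0.7, "tz": -40, "spin": 0.2},
  ],
)

```text
t: 5.12
tool_pos: [483.4, 59.1, 148.8]
tool_rot: [-179.8, 0.2, 69.2]
contact_force: [0.6, 0.4, 0.2]
opening: 0.7
```

```bash
python3 - <<'E'
from cell import get_state,cams,arm
from h import *
s=get_state();print({k:np.round(s[k],2).tolist() for k in ["t","tool_pos","tool_rot","contact_force"]})
d=cams.snapshot("scene");cv2.imwrite("pics/scene3z.png",cv2.resize(d["frame"][140:280,220:370,::-1],None,fx=4,fy=4))
f=d["frame"];vv,uu=np.mgrid[150:210,285:360];uv=np.c_[uu.ravel(),vv.ravel()]
q=world(d,uv,114)[:,:2]-[518,46.5];r=np.hypot(*q.T);a=np.arctan2(q[:,1],q[:,0])
k=(r<44)&(r>20)&(f[uv[:,1],uv[:,0]].min(1)>120)&(abs(a)<1.2)
print(k.sum(),q[k].mean(0),np.arctan2(*q[k].mean(0)[::-1]))
E
```

```text
{'t': 5.12, 'tool_pos': [483.37, 59.08, 148.78], 'tool_rot': [-179.79, 0.21, 69.17], 'contact_force': [0.63, 0.41, 0.24]}
42 [ 26.63942384 -17.74620422] -0.587653978872938
```

View pics/scene3z.png

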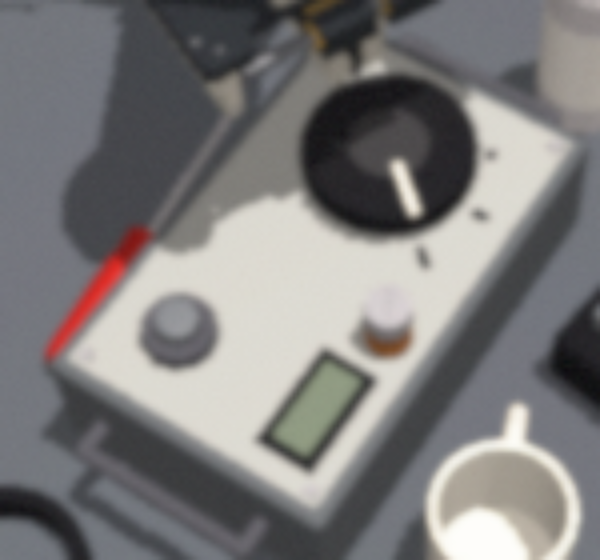

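The dial has moved about 0.74 rad on the image measure, so it rests at the third mark. Next is the button.

Call:
servo_tool(
  targets=[
    {"hand": -1, "tx": -25, "ty": 11, "tz": 0, "spin": 0},
    {"hand": -1, "tx": -70, "ty": 30, "tz": 0, "spin": 0},
    {"hand": -1, "tx": -115, "ty": 50, "tz": 0, "spin": 0},
    {"hand": -1, "tx": -144.3, "ty": 62.9, "tz": 5, "spin": 0},
    {"hand": -1, "tx": -144.3, "ty": 62.9, "tz": 25, "spin": 0},
  ],
)

```text
t: 5.8
tool_pos: [493.2, -99.4, 125.7]
tool_rot: [179.9, -0.1, 69.0]
contact_force: [-0.4, 0.8, -0.3]
opening: 0.6
```

Call:
servo_tool(
  targets=[
    {"hand": -1, "tx": 0, "ty": 0, "tz": 5, "spin": 0},
    {"hand": -1, "tx": 0, "ty": 0, "tz": 5, "spin": 0},
  ],
)

```text
t: 6.05
tool_pos: [492.5, -97.3, 120.3]
tool_rot: [-180.0, 0.0, 69.2]
contact_force: [-0.7, 0.3, 0.2]
opening: 0.4
```

```bash
python3 - <<'E'
from cell import get_state,cams,arm
from h import *
s=get_state();print({k:np.round(s[k],2).tolist() for k in ["t","tool_pos","tool_rot","contact_force"]})
d=cams.snapshot("scene");cv2.imwrite("pics/scene4z.png",cv2.resize(d["frame"][140:280,220:370,::-1],None,fx=4,fy=4))
d=cams.snapshot("wrist");cv2.imwrite("pics/wrist4.png",d["frame"][:,:,::-1])
E
```

```text
{'t': 6.05, 'tool_pos': [492.46, -97.3, 120.26], 'tool_rot': [-179.97, 0.03, 69.22], 'contact_force': [-0.75, 0.33, 0.16]}
```

View pics/scene4z.png

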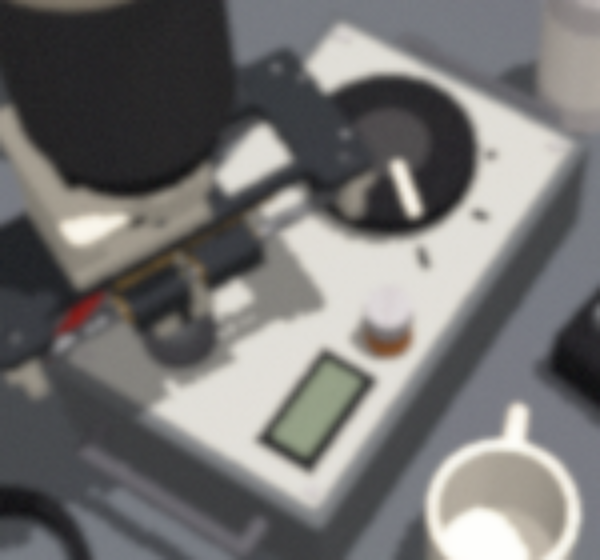

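View pics/wrist4.png

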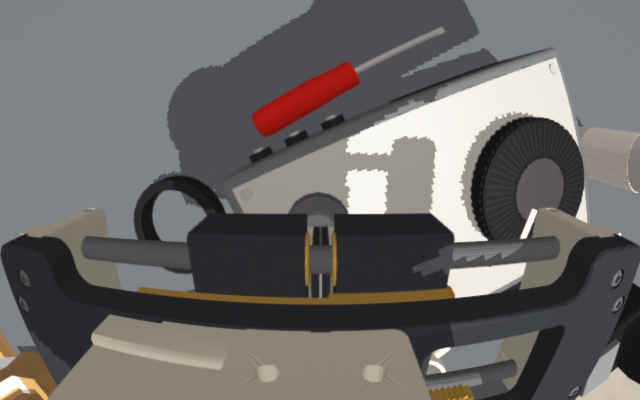

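The fingertip is centred on the button, so I press.

Call:
servo_tool(
  targets=[
    {"hand": -1, "tx": 0, "ty": 0, "tz": 6, "spin": 0},
    {"hand": -1, "tx": 0, "ty": 0, "tz": 9, "spin": 0},
    {"hand": -1, "tx": 0, "ty": 0, "tz": 11, "spin": 0},
    {"hand": -1, "tx": 0, "ty": 0, "tz": 13, "spin": 0},
    {"hand": -1, "tx": 0, "ty": 0, "tz": 13.5, "spin": 0},
  ],
)

```text
t: 6.78
tool_pos: [492.7, -97.3, 107.0]
tool_rot: [180.0, -0.0, 69.2]
contact_force: [-1.2, 4.2, 4.1]
opening: 0.4
```

Call:
servo_tool(
  targets=[
    {"hand": -1, "tx": 0, "ty": 0, "tz": 0.7, "spin": 0},
    {"hand": -1, "tx": 0, "ty": 0, "tz": 1.2, "spin": 0},
    {"hand": -1, "tx": 0, "ty": 0, "tz": 1.2, "spin": 0},
  ],
)

```text
t: 7.15
tool_pos: [492.7, -97.4, 106.2]
tool_rot: [180.0, -0.0, 69.2]
contact_force: [-2.8, 3.9, 9.0]
opening: 0.8
```

Call:
servo_tool(
  targets=[
    {"hand": -1, "tx": 0, "ty": 0, "tz": 0.5, "spin": 0},
    {"hand": -1, "tx": 0, "ty": 0, "tz": 0.5, "spin": 0},
  ],
)

```text
t: 7.4
tool_pos: [492.8, -97.4, 106.1]
tool_rot: [180.0, -0.0, 69.2]
contact_force: [-4.0, 5.0, 13.5]
opening: 0.2
```

Call:
servo_tool(
  targets=[
    {"hand": -1, "tx": 0, "ty": 0, "tz": -5, "spin": 0},
    {"hand": -1, "tx": 0, "ty": 0, "tz": -15, "spin": 0},
    {"hand": -1, "tx": 0, "ty": 0, "tz": -50, "spin": 0},
    {"hand": -1, "tx": 0, "ty": 0, "tz": -100, "spin": 0},
    {"hand": -1, "tx": 0, "ty": -40, "tz": -120, "spin": 0},
  ],
)

```text
t: 8.02
tool_pos: [457.2, -83.6, 227.7]
tool_rot: [179.8, -0.0, 69.1]
contact_force: [-0.8, 0.9, -0.5]
opening: 0.8
```

Call:
servo_tool(
  targets=[
    {"hand": -1, "tx": -40, "ty": 0, "tz": 0, "spin": 0},
    {"hand": -1, "tx": -90, "ty": 0, "tz": 0, "spin": 0},
    {"hand": -1, "tx": -140, "ty": 0, "tz": 0, "spin": 0},
    {"hand": -1, "tx": -185, "ty": 0, "tz": 0, "spin": 0},
    {"hand": -1, "tx": -200, "ty": 0, "tz": 0, "spin": 0},
  ],
)

```text
t: 8.65
tool_pos: [382.7, -272.0, 225.2]
tool_rot: [-180.0, 0.0, 69.0]
contact_force: [-0.2, -0.3, -0.2]
opening: 0.6
```

```bash
python3 - <<'E'
from cell import get_state,cams,arm
from h import *
s=get_state();print({k:np.round(s[k],2).tolist() for k in ["t","tool_pos","tool_rot","contact_force"]})
d=cams.snapshot("scene");cv2.imwrite("pics/scene5.png",d["frame"][:,:,::-1]);np.savez("scene5.npz",**d)
d=cams.snapshot("top");cv2.imwrite("pics/top5z.png",cv2.resize(d["frame"][140:280,220:440,::-1],None,fx=3.5,fy=3.5));np.savez("top5.npz",**d)
for n in("scene","top"):
  for i in "05":
    d=np.load(f"{n}{i}.npz");f=d["frame"];rz=d["range_z"];T=np.linalg.inv(d["camera_from_world"])
    C=[518,46.5]
    vv,uu=np.mgrid[140:240,270:370];uv=np.c_[uu.ravel(),vv.ravel()]
    q=world(d,uv,114)[:,:2]-C;r=np.hypot(*q.T);a=np.arctan2(q[:,1],q[:,0])
    k=(r<42)&(r>20)&(f[uv[:,1],uv[:,0]].min(1)>125)&(abs(a)<1.2)
    v,u=np.mgrid[0:400,0:640]
    P=np.stack([(u-d["cx"])/d["fx"]*rz,(v-d["cy"])/d["fy"]*rz,rz],-1)@T[:3,:3].T+T[:3,3]
    bm=np.hypot(P[...,0]-491,P[...,1]+98.5)<8
    dm=(np.hypot(P[...,0]-518,P[...,1]-47)<60)&(abs(P[...,2]-114)<8)
    print(n,i,k.sum(),"ang",np.arctan2(*q[k].mean(0)[::-1]).round(3),"btn z",np.median(P[bm][:,2]).round(2),"dial c",P[dm].mean(0).round(1))
E
```

```text
{'t': 8.65, 'tool_pos': [382.74, -272.04, 225.22], 'tool_rot': [-179.97, 0.02, 69.04], 'contact_force': [-0.2, -0.33, -0.25]}
scene 0 37 ang 0.176 btn z 112.61 dial c [518.4  45.6 114.9]
scene 5 37 ang -0.591 btn z 112.27 dial c [518.4  45.6 114.9]
top 0 36 ang 0.225 btn z 111.33 dial c [517.5  47.8 113.3]
top 5 38 ang -0.385 btn z nan dial c [517.6  48.1 113.3]
  return _methods._mean(a, axis=axis, dtype=dtype,
  ret = ret.dtype.type(ret / rcount)
```

View pics/top5z.png

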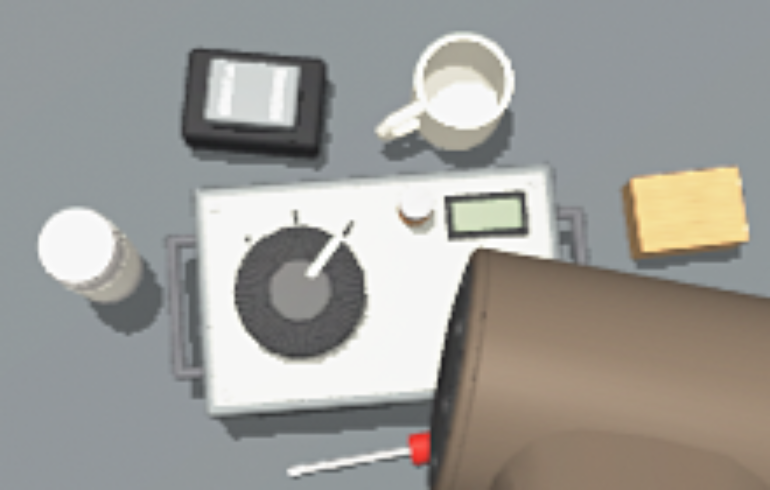

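View pics/scene5.png

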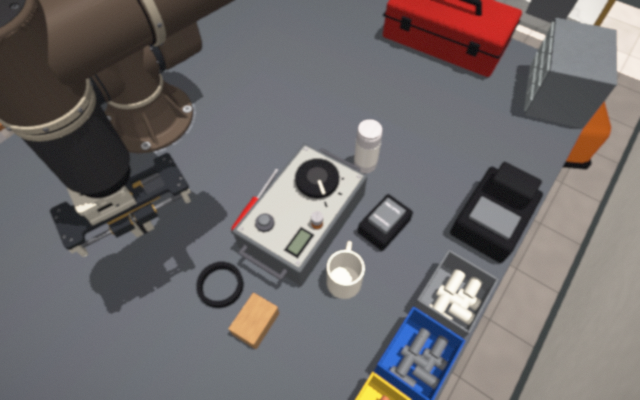

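The pointer lines up with the third (longest) mark, the button is up, and nothing has visibly moved. I'm handing it in.

```bash
python3 -c "
from cell import arm
print(arm.sign_off())"
```

```text
the job is handed in; nothing more can be done
None
```

I turned the dial one click clockwise and pressed the start button fully. The job was handed in at about 9 s of the 42 s allowed, and sign-off reports no verdict.

- **Dial:** It started in the second detent (0). I pressed at about 7 N at 35 mm radius with the fingers shut, and rubbed it round 0.65 rad. It settled at the third (longest) mark.
- **Button:** I pressed it to its stop (TCP 106.1 mm, 13.5 N against the 5 N spring) and let it come back up.
- **Last checks:**
    - In the top view the pointer lines up with the third mark.
    - The scene camera's pointer angle changed by 0.77 rad, against a nominal 0.70.
    - The button top reads 112.3 mm, against 112.6 mm before.
    - The dial centre is within 0.3 mm of where it was.
    - In the pictures the bystanders look unmoved. I did not measure them.
    - The arm is clear, with about 0 N on the tool.
- **Checks that disagreed or failed:** The same angle measure from the top camera gave only 0.61 rad. I put that down to stray bright panel pixels in its mask. The top camera could not see the button because the arm was in the way, so the button check rests on the scene camera alone.

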